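Let the wooden beads out of the rocker-gate dispenser

TASK

Two rocker-gate dispensers stand on the art table: find the one that holds the three round wooden beads and press its paddle down with your fingertips so that its gate lifts, keeping it down until all three beads have rolled into its tray; then let the paddle come up so the gate shuts again. Work only by pressing that paddle: do not touch the gate, the beads or the dowels, and do not pick anything up. Leave the dowel dispenser shut and everything else where it is.

Things in the scene. Friction and masses are not known exactly. Their poses are not given: they have to be found in the camera images.
- bead_dispenser: Wooden dispenser fixed to the table, base 420 x 100 x 12 mm; origin on the table, z up, x downhill. A chute 44 wide slopes down to +x from x = -75 to 105 mm into an open tray: inside x 111 to 225, y -45 to 45, floor at z = 12, walls to 48, end wall to 60. The lever's two bars straddle the chute, pivoting at x = -55, z = 115 between cheeks 128 high; paddle end x = -160, gate end x = +55. Holds the 3 round beads.
- bead_dispenser_lever (a joint): rocking lever of the bead dispenser, rad: 0 = gate shut, grows as the paddle sinks and the gate rises, stop at 0.45. A spring shuts it when let go; the paddle takes about 3 N to start and 5 to 6 N fully down. The beads roll out under the gate, with room to spare, from 0.38 on, and need 1 to 2 s to settle in the tray.
- bead_dispenser_paddle: paddle (pressing end) of the bead dispenser's lever, an aluminium plate 44 mm along the lever, 32 across, 8 thick; origin in the middle of its top face, 120 mm above the table at rest, level, 105 mm from the pivot: a full press sinks it 46 mm and tilts it 0.45 rad. x points along the lever to the gate. Free space below it down to the base board.
- bead_dispenser_gate: aluminium gate plate of the bead dispenser, 40 x 60 mm, 5 mm thick, hanging from the lever's far end; origin at its top edge, rigid with the lever.
- dowel_dispenser: Wooden dispenser fixed to the table, base 420 x 100 x 12 mm; origin on the table, z up, x downhill. A chute 44 wide slopes down to +x from x = -75 to 105 mm into an open tray: inside x 111 to 225, y -45 to 45, floor at z = 12, walls to 48, end wall to 60. The lever's two bars straddle the chute, pivoting at x = -55, z = 115 between cheeks 128 high; paddle end x = -160, gate end x = +55. Holds the 3 dowels.
- dowel_dispenser_lever (a joint): rocking lever of the dowel dispenser, rad: 0 = gate shut, grows as the paddle sinks and the gate rises, stop at 0.45. A spring shuts it when let go; the paddle takes about 3 N to start and 5 to 6 N fully down.
- dowel_dispenser_paddle: paddle (pressing end) of the dowel dispenser's lever, an aluminium plate 44 mm along the lever, 32 across, 8 thick; origin in the middle of its top face, 120 mm above the table at rest, level, 105 mm from the pivot: a full press sinks it 46 mm and tilts it 0.45 rad. x points along the lever to the gate. Free space below it down to the base board.
- bead0: round wooden bead (ball), 36 mm across, number 1 of 3 from the gate at the start, waiting in the chute; origin at its centre.
- bead1: round wooden bead (ball), 36 mm across, number 2 of 3 from the gate at the start, waiting in the chute; origin at its centre.
- bead2: round wooden bead (ball), 36 mm across, number 3 of 3 from the gate at the start, waiting in the chute; origin at its centre.
- dowel0: short wooden dowel, 20 mm across and 41 mm long, lying across the other chute, number 1 of 3 from its gate; origin at its centre.
- dowel1: short wooden dowel, 20 mm across and 41 mm long, lying across the other chute, number 2 of 3 from its gate; origin at its centre.
- dowel2: short wooden dowel, 20 mm across and 41 mm long, lying across the other chute, number 3 of 3 from its gate; origin at its centre.
- paint_jar: bystander: small capped round paint jar, 38 mm across and 55 mm high, loose on the table; origin at the centre of its underside.
- eraser: bystander: white block eraser, 50 x 22 x 12 mm, loose on the table; origin at the centre of its underside.
- sharpener: bystander: metal pencil sharpener, 25 x 16 x 12 mm, loose on the table; origin at the centre of its underside.
- tape_roll: bystander: roll of paper tape lying flat, 80 mm across and 24 mm high, loose on the table; origin at the centre of its underside.
- ink_bottle: bystander: black ink bottle, 52 mm across and 130 mm high, loose on the table; origin at the centre of its underside.
- paint_brush: bystander: paint brush lying loose on the table, about 200 mm long; origin at the middle of its underside.
- water_cup: bystander: white ceramic cup, 72 mm across and 80 mm high, loose on the table; origin at the centre of its underside.

How it is judged:
By the outcome, as a careful person would: the job done as asked, in the order asked, and still so for the second after the job is handed in, with the robot touching nothing.
It also fails if it takes over 32 s, if anything falls off the work surface, if the arm or the gripper's body presses on something with over 40 N, if the wrist force passes 120 N, or if a joint passes its speed limit or range.

ROBOT

A 6-joint arm with a two-finger parallel gripper is mounted at the origin on the work surface. World frame = base frame: x ahead of the robot, y to its left, z up, the work surface at z = 0. Lengths are in m, angles in rad, forces in N, time in s.
With the tool pointing down it reaches from about 0.275 to 0.725 m from the base axis. Payload 5.6 kg.
Tool frame: the origin (TCP) lies on the centre line of the jaws, within the pads' length; the fingertips stand 19 mm ahead of it and the grasp point (between the pads) is the TCP; z points along the fingers, y is the line along which they close (so a half turn about z gives the same grasp; the last joint's range is limited). The gripper opens to 85 mm and grips with 20 to 120 N. Pads are 22 mm wide; open, the fingers measure 114 mm over their backs; the gripper's body (76 mm by 85 mm) begins 54 mm behind the grasp point. The pads swing forward as they close: fully open they stand 13 mm farther back than shut.
Start: joints at [1.598, 0.255, 0.108, 0, -1.424, -0.285], TCP at [0.14, 0.532, 0.25] pointing down, gripper open.
Joint ranges: [-2.95, 2.95], [-1.21, 1.97], [-1.09, 1.5], [-2.87, 1.71], [-2.94, -0.07], [-3.05, 3.05]. Speed limits (rad/s): [2.57, 2.57, 3.14, 3.14, 3.14, 3.14].

INTERFACE

Orientations are given as a unit quaternion [x, y, z, w].
In Python, from station import arm gives the robot as it stands.
- The arm moves only by the tool send_rows, never from a script. Its argument "commands" is one flat list of numbers, 5 for each row, row after row: the gripper's target within -1 to 1 (fully open at 1, half-way at 0, shut at -1), then the shift along the tool's x, y, z as a fraction of full scale, then the turn about the tool's z as a fraction of full scale. In form: [gripper, x, y, z, spin, gripper, x, y, z, spin, ...]. A call has exactly 5 rows; each row shifts and turns the commanded pose from where the row before left it, along the tool's axes as they then stand; what a row does not reach is not made up. Full scale, the value 1, is 40 mm for a shift and 5 degrees for a turn. A row lasts 1/10 s, in which the tool goes at most 50 mm and 8.59 degrees, less where a joint would pass 70% of its speed; a pose out of reach is approached as far as the arm can. A call with a number of a shift or a turn outside -1 to 1 is refused whole. A call with a gripper value outside its range is refused whole. The fingers move at their own pace and stop on an object; "force" is the grip in N (left out, the last holds). Time passes only in rows, so rows that do not move let the fingers close, or fill a call up. It gives the time, the measured TCP pose, the force, the opening and the grip force at its end, in the units of the state.
- arm.read_state(): the state, without advancing time (a new reading comes with each control period).
- arm.camera(name): name is "scene" or "top" or "wrist"; returns a dict with "color" (400x640x3 uint8, red, green, blue), "depth" (400x640 float32, m along the optical axis (not along the pixel's ray), 0 where there is no reading), "mtx" (3x3 intrinsics, pixels), "camera_from_world" (4x4, takes a point from world to camera coordinates); the wrist camera has in their place "mount" (4x4, takes a point from camera to tool coordinates, whose origin is the TCP and whose axes are the flange's). Camera axes: x right, y down, z forward; pixel columns grow to the right and rows downward; lengths in m; the calibration is good to about 2 mm. A picture is of the moment at which its call begins: read the wrist's pose just before it.
- arm.job_done(): hands the job in; it is judged then, once.
Trained networks look in the newest picture that a camera, given by its name, has taken for a name from the list of things; names that differ only in an ending like _2 or _b are one class to them, and where a whole thing is asked for, a point or a joint stands for the part that bears it (a point fixed in the world has none). Each returns a list of dicts, best first, with "p" (0 to 1); they miss things now and then, are a little off and sometimes report something else, mostly with a low value. They report only what shows in the picture. A call takes as long as a camera call.
- arm.regions_of(query, camera): "region" (400x640 bool, what is visible of it) and "rect" ([left, top, width, height] in pixels, round what is visible of it).
The state is a dict: "time_s": time; "joints": joint angles; "joint_vel": joint speeds; "joint_efforts": joint torques, N m; "position": TCP position; "orientation": TCP orientation; "wrist_force": force on the tool from outside, world axes, zero at the start; "ft_torque": the same for the moment, N m; "finger_gap": opening from 0.0 (shut) to 1.0 (fully open); "grip_force": force on a finger pad.
Only numpy, scipy, OpenCV 4.12 (cv2) and the standard library are available. Lean on these libraries where they do the work, as an engineer would, in place of code of your own. Each camera call takes 0.05 s, during which the arm holds its last target. There are 200 camera calls.

## Working session

There is one attempt and no reset: what is moved stays moved. The work goes in short steps, Python scripts to look and compute and a tool call to move; the robot and the scene stay as the last step left them, time stands still between calls to the robot, and variables do not carry over. Pictures are saved under pics/ and viewed, at most 10 in all, crops included, and the job is handed in when it is done.

Besides the shell and the picture viewer there is one more tool, called after "Request:" by a JSON object that holds its "api" and its "payload", one argument or row to a line. send_rows: Moves the arm, as the interface text tells. Shift numbers are shares of 40 mm and turn numbers shares of 5 degrees, none past 1 either way. Its arguments: {"type":"object","properties":{"commands":{"type":"array","items":{"type":"number"}},"force":{"type":"number"}},"required":["commands"]}

```bash
mkdir -p pics
cat > h.py <<'E'
import numpy as np,cv2
from station import arm
def pts(c,m):
    v,u=np.nonzero(m&(c['depth']>0)); d=c['depth'][v,u]
    p=np.linalg.inv(c['mtx'])@np.vstack([u,v,np.ones(len(u))])*d
    T=np.linalg.inv(c['camera_from_world'])
    return (T[:3,:3]@p).T+T[:3,3]
E
python3 - <<'E'
from h import *
s=arm.read_state();print(s['time_s'],s['position'],s['orientation'],s['finger_gap'])
for cam in('top','scene'):
    c=arm.camera(cam);cv2.imwrite(f'pics/{cam}.png',c['color'][:,:,::-1])
    for q in('bead_dispenser','bead_dispenser_paddle','dowel_dispenser_paddle','bead0','dowel0','bead_dispenser_gate'):
        for r in arm.regions_of(q,cam)[:4]:
            p=pts(c,r['region'])
            if len(p): print(cam,q,round(r['p'],2),r['rect'],np.median(p,0).round(3),p.min(0).round(3),p.max(0).round(3))
E
```

```text
0.0 [0.14005302 0.53139535 0.24939937] [ 9.91698226e-01 -1.28583653e-01 -1.00655766e-04  9.29005944e-04] 0.9994725425008599
top bead_dispenser 0.81 [214.7, 110.0, 66.4, 163.0] [0.607 0.161 0.015] [ 0.4    0.09  -0.004] [0.827 0.244 0.13 ]
top bead_dispenser 0.44 [222.5, 251.4, 17.2, 18.8] [0.436 0.188 0.121] [0.416 0.171 0.116] [0.456 0.204 0.124]
top bead_dispenser_paddle 0.69 [224.3, 250.7, 13.8, 17.6] [0.436 0.187 0.12 ] [0.414 0.169 0.01 ] [0.459 0.23  0.124]
top bead_dispenser_paddle 0.67 [231.1, 204.9, 16.9, 9.8] [0.559 0.169 0.1  ] [0.54  0.155 0.063] [0.578 0.188 0.122]
top bead_dispenser_paddle 0.55 [306.4, 167.1, 14.7, 18.8] [ 0.659 -0.006  0.055] [ 0.645 -0.023  0.009] [0.68  0.01  0.061]
top dowel_dispenser_paddle 0.72 [378.3, 208.1, 8.6, 15.3] [ 0.55 -0.18  0.12] [ 0.53  -0.196  0.115] [ 0.572 -0.164  0.125]
top dowel_dispenser_paddle 0.72 [366.8, 128.1, 34.3, 99.7] [ 0.654 -0.181  0.119] [ 0.53  -0.249 -0.003] [ 0.809 -0.141  0.125]
top bead0 0.53 [232.3, 202.7, 17.6, 13.5] [0.559 0.169 0.1  ] [0.541 0.155 0.065] [0.577 0.187 0.118]
top bead0 0.48 [240.2, 192.0, 15.0, 9
[... 513 characters left out ...]
ead_dispenser_paddle 0.44 [404.4, 188.8, 19.6, 14.9] [0.441 0.191 0.119] [0.42  0.172 0.112] [0.462 0.206 0.122]
scene dowel_dispenser_paddle 0.48 [151.9, 136.4, 159.9, 98.4] [ 0.748 -0.162  0.029] [ 0.476 -0.407 -0.007] [ 0.944 -0.124  0.13 ]
scene bead0 0.62 [347.0, 223.6, 12.1, 9.3] [0.604 0.175 0.082] [0.591 0.154 0.056] [0.613 0.189 0.097]
scene dowel0 0.38 [233.7, 172.8, 9.1, 8.3] [ 0.722 -0.17   0.078] [ 0.713 -0.184  0.072] [ 0.727 -0.155  0.082]
scene dowel0 0.37 [228.4, 173.7, 9.3, 10.3] [ 0.741 -0.174  0.073] [ 0.726 -0.192  0.065] [ 0.749 -0.155  0.078]
scene bead_dispenser_gate 0.61 [151.4, 137.0, 160.4, 101.1] [ 0.746 -0.163  0.029] [ 0.447 -0.404 -0.007] [ 0.944 -0.124  0.132]
```

View pics/top.png

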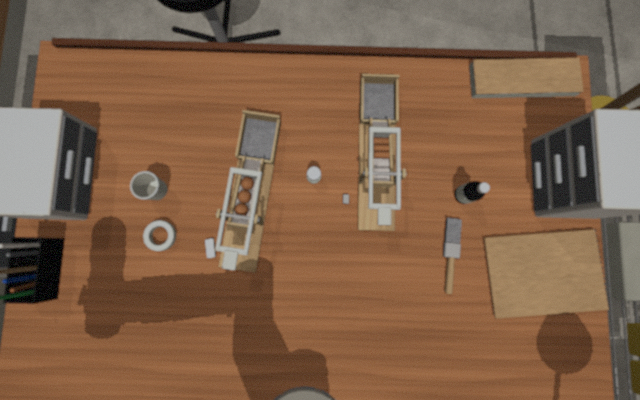

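View pics/scene.png

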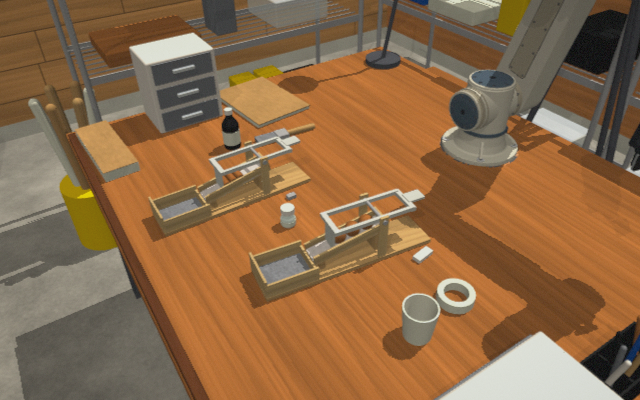

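The top view shows the beads in the left dispenser (about 243,200), with its paddle at (230,260). The dowels are in the right one (382,150). Depth agrees: the paddle is at (0.437, 0.188, 0.120) and its lever points at about -0.15 rad.

Request:
{"api": "send_rows", "payload": {
  "commands": [-1,0.8,0.55,0,0,-1,0.8,0.55,0,0,-1,0.8,0.55,0,0,-1,0.8,0.55,0,0,-1,0.8,0.55,0,0],
  "force": 40
}}

```text
time_s: 1.2
position: [0.2676, 0.3834, 0.2505]
orientation: [0.992, -0.128, 0.0, -0.0]
wrist_force: [1.0, -0.2, 0.2]
finger_gap: 0.141
grip_force: 0.0
```

Request:
{"api": "send_rows", "payload": {
  "commands": [-1,0.8,0.55,0,0,-1,0.8,0.55,0,0,-1,0.8,0.55,0,0,-1,0.8,0.55,0,-0.6,-1,0,0,0,-0.6]
}}

```text
time_s: 1.7
position: [0.3701, 0.2641, 0.2506]
orientation: [0.997, -0.078, 0.0, 0.0]
wrist_force: [-0.3, 0.9, -0.1]
finger_gap: -0.003
grip_force: 0.0
```

```bash
cat > m.py <<'E'
from h import *
from scipy.spatial.transform import Rotation as R
s=arm.read_state();c=arm.camera('wrist')
Rt=R.from_quat(s['orientation']).as_matrix()
W=np.eye(4);W[:3,:3]=Rt;W[:3,3]=s['position'];c['camera_from_world']=np.linalg.inv(W@c['mount'])
cv2.imwrite('pics/wrist%.1f.png'%s['time_s'],c['color'][:,:,::-1])
print(s['time_s'],s['position'].round(4) if hasattr(s['position'],'round') else s['position'],np.arctan2(Rt[1,0],Rt[0,0]),s['wrist_force'],s['finger_gap'])
for q in('bead_dispenser_paddle','bead0'):
  for r in arm.regions_of(q,'wrist')[:3]:
    p=pts(c,r['region'])
    if len(p):
        f=p[np.abs(p[:,2]-.12)<.004]; print(q,round(r['p'],2),r['rect'],np.median(p,0).round(3),len(f))
        if len(f)>50:
            b=cv2.minAreaRect((f[:,:2]*1000).astype(np.float32));print(b)
            d=np.array([*(np.array(b[0])/1000),.12])-s['position'];print('tool delta mm',(Rt.T@d*1000).round(1))
E
python3 m.py; ls pics
```

```text
1.7 [0.3701 0.2641 0.2506] -0.15524482607407844 [-0.25958034  0.86304586 -0.13707397] -0.003433694894388361
bead_dispenser_paddle 0.85 [378.3, 67.4, 40.4, 63.6] [0.439 0.189 0.121] 2328
((438.4855041503906, 188.27313232421875), (32.05707931518555, 43.9060173034668), 82.77166748046875)
tool delta mm [ 79.2  64.2 130.6]
bead_dispenser_paddle 0.71 [327.9, 2.3, 127.6, 132.5] [0.473 0.19  0.014] 5181
((462.5255432128906, 184.9620361328125), (76.51148986816406, 92.4327163696289), 82.81309509277344)
tool delta mm [103.4  63.8 130.7]
scene.png
top.png
wrist1.7.png
```

Request:
{"api": "send_rows", "payload": {
  "commands": [-1,0.68,0.53,0,0,-1,0.68,0.53,0,0,-1,0.68,0.54,0,-0.3,-1,0,0,0.9,0,-1,0,0,0.9,0]
}}

```text
time_s: 2.35
position: [0.4398, 0.1918, 0.1781]
orientation: [0.998, -0.064, 0.001, -0.001]
wrist_force: [-0.1, 0.1, -1.1]
finger_gap: 0.006
grip_force: 0.0
```

```bash
python3 m.py; ls pics
```

```text
2.35 [0.4398 0.1918 0.1781] -0.12885653794090124 [-0.11505956  0.06229922 -1.09337077] 0.005567599874984442
bead_dispenser_paddle 0.62 [298.6, 190.0, 50.8, 58.1] [0.447 0.186 0.121] 2248
((443.1884765625, 187.56521606445312), (31.785152435302734, 34.958221435546875), 81.77824401855469)
tool delta mm [ 3.8  3.9 58.1]
bead_dispenser_paddle 0.3 [0.1, 0.0, 64.3, 54.8] [0.601 0.398 0.034] 0
bead0 0.96 [294.1, 0.8, 59.1, 35.9] [0.56  0.173 0.102] 0
scene.png
top.png
wrist1.7.png
wrist2.4.png
```

Request:
{"api": "send_rows", "payload": {
  "commands": [-1,0.03,0.08,0,0,-1,0,0,0.4,0,-1,0,0,0.4,0,-1,0,0,0.3,0,-1,0,0,0,0]
}}

```text
time_s: 3.0
position: [0.4405, 0.1888, 0.1355]
orientation: [0.998, -0.063, 0.001, -0.001]
wrist_force: [-1.9, 0.8, 2.6]
finger_gap: 0.002
grip_force: 1.2
```

Request:
{"api": "send_rows", "payload": {
  "commands": [-1,0,0,0.2,0,-1,0,0,0.2,0,-1,0,0,0.2,0,-1,0,0,0.2,0,-1,0,0,0.05,0]
}}

```text
time_s: 3.5
position: [0.4415, 0.1888, 0.1014]
orientation: [0.998, -0.063, 0.002, -0.001]
wrist_force: [2.5, 0.5, 5.9]
finger_gap: 0.002
grip_force: 2.6
```

Request:
{"api": "send_rows", "payload": {
  "commands": [-1,0,0,0.05,0,-1,0,0,0.05,0,-1,0,0,0,0,-1,0,0,0,0,-1,0,0,0,0]
}}

```text
time_s: 4.0
position: [0.4414, 0.1888, 0.0979]
orientation: [0.998, -0.063, 0.002, -0.001]
wrist_force: [1.1, 0.1, 6.1]
finger_gap: 0.0
grip_force: 2.6
```

```bash
cat > b.py <<'E'
from h import *
print(arm.read_state()['time_s'],arm.read_state()['wrist_force'])
for cam in('top','scene'):
    c=arm.camera(cam)
    for r in arm.regions_of('bead0',cam)[:5]:
        p=pts(c,r['region'])
        if len(p): print(cam,round(r['p'],2),r['rect'],np.median(p,0).round(3))
    cr=c['color'][60:300,190:430] if cam=='top' else c['color'][160:320,230:450]
    cv2.imwrite(f'pics/b_{cam}_%.1f.png'%arm.read_state()['time_s'],cv2.resize(cr,None,fx=2.4,fy=2.4)[:,:,::-1])
E
python3 b.py; ls pics
```

```text
4.0 [1.06139746 0.12456973 6.10236162]
top 0.59 [304.6, 163.1, 18.9, 22.4] [ 0.66  -0.006  0.054]
top 0.47 [254.2, 117.9, 10.8, 14.1] [0.795 0.142 0.043]
top 0.42 [250.5, 133.4, 16.0, 10.9] [0.755 0.145 0.042]
scene 0.52 [261.0, 265.3, 15.3, 19.0] [0.804 0.151 0.04 ]
scene 0.52 [277.4, 264.5, 17.0, 9.3] [0.771 0.155 0.039]
scene 0.51 [291.2, 255.5, 18.7, 13.9] [0.73 0.16 0.04]
b_scene_4.2.png
b_top_4.1.png
scene.png
top.png
wrist1.7.png
wrist2.4.png
```

Request:
{"api": "send_rows", "payload": {
  "commands": [-1,0,0,0,0,-1,0,0,0,0,-1,0,0,0,0,-1,0,0,0,0,-1,0,0,0,0]
}}

```text
time_s: 4.7
position: [0.4414, 0.1888, 0.0979]
orientation: [0.998, -0.063, 0.002, -0.001]
wrist_force: [1.7, -0.2, 5.8]
finger_gap: -0.003
grip_force: 2.6
```

Request:
{"api": "send_rows", "payload": {
  "commands": [-1,0,0,0,0,-1,0,0,0,0,-1,0,0,0,0,-1,0,0,0,0,-1,0,0,0,0]
}}

```text
time_s: 5.2
position: [0.4414, 0.1888, 0.0979]
orientation: [0.998, -0.063, 0.002, -0.001]
wrist_force: [1.2, 0.5, 6.1]
finger_gap: -0.001
grip_force: 2.6
```

```bash
python3 b.py; ls pics/b_top*
```

```text
5.2 [1.17074042 0.49673689 6.05673088]
top 0.51 [246.3, 147.9, 16.5, 10.7] [0.719 0.15  0.043]
scene 0.52 [210.0, 140.4, 91.0, 46.0] [ 0.669 -0.182  0.117]
scene 0.48 [292.5, 254.3, 16.8, 12.9] [0.73  0.159 0.039]
scene 0.43 [259.6, 262.3, 19.8, 19.4] [0.803 0.151 0.041]
pics/b_top_4.1.png
pics/b_top_5.3.png
```

View pics/b_top_5.3.png

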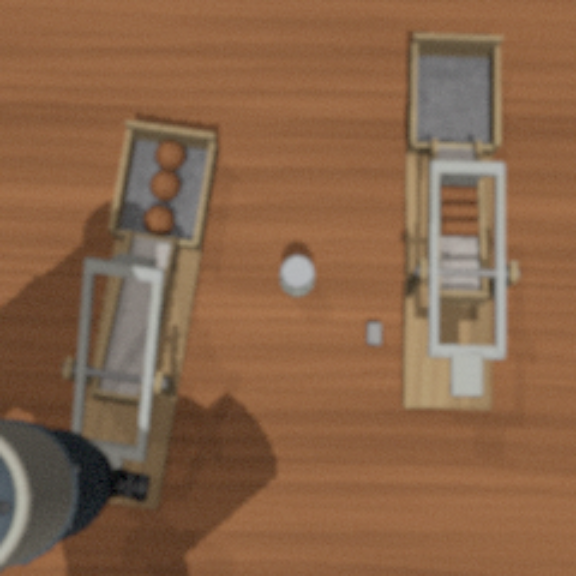

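The crop shows all three beads lying in the tray (170,155; 165,185; 158,218) and an empty chute. I'll let the paddle up smoothly.

Request:
{"api": "send_rows", "payload": {
  "commands": [-1,0,0,-0.2,0,-1,0,0,-0.2,0,-1,0,0,-0.2,0,-1,0,0,-0.2,0,-1,0,0,-0.2,0]
}}

```text
time_s: 5.9
position: [0.4398, 0.1877, 0.1371]
orientation: [0.998, -0.063, 0.0, 0.0]
wrist_force: [-1.1, 0.0, 2.1]
finger_gap: -0.002
grip_force: 1.5
```

Request:
{"api": "send_rows", "payload": {
  "commands": [-1,0,0,-0.3,0,-1,0,0,-0.6,0,-1,0,0,-0.9,0,-1,0,0,-0.9,0,-1,0,0,0,0]
}}

```text
time_s: 6.4
position: [0.4427, 0.1887, 0.2499]
orientation: [0.998, -0.063, 0.005, -0.003]
wrist_force: [-0.9, -0.7, -0.0]
finger_gap: 0.0
grip_force: 0.0
```

Request:
{"api": "send_rows", "payload": {
  "commands": [-1,-0.7,-0.6,0,0,-1,-0.7,-0.6,0,0,-1,-0.7,-0.6,0,0,-1,0,0,0,0,-1,0,0,0,0]
}}

```text
time_s: 6.9
position: [0.3655, 0.2703, 0.2443]
orientation: [0.998, -0.063, 0.0, 0.0]
wrist_force: [-0.1, -1.0, 0.0]
finger_gap: -0.001
grip_force: 0.0
```

```bash
python3 b.py; python3 m.py; ls pics/b_*
```

```text
6.9 [-0.11068468 -1.00922449  0.0291357 ]
top 0.51 [251.6, 132.9, 16.1, 11.2] [0.759 0.144 0.044]
top 0.45 [253.8, 115.1, 14.3, 19.3] [0.796 0.14  0.043]
scene 0.79 [275.3, 264.6, 17.3, 10.3] [0.772 0.155 0.04 ]
scene 0.76 [291.0, 252.3, 18.2, 18.3] [0.731 0.16  0.039]
scene 0.59 [260.6, 265.6, 13.7, 17.2] [0.805 0.15  0.041]
scene 0.3 [152.1, 135.6, 160.5, 100.2] [ 0.746 -0.163  0.029]
7.1 [0.3663 0.2693 0.2442] -0.12826396215742733 [-0.21697008 -0.74378131 -0.35429072] -0.0054429945844861665
pics/b_scene_4.2.png
pics/b_scene_5.4.png
pics/b_scene_7.1.png
pics/b_top_4.1.png
pics/b_top_5.3.png
pics/b_top_7.0.png
```

View pics/b_scene_7.1.png

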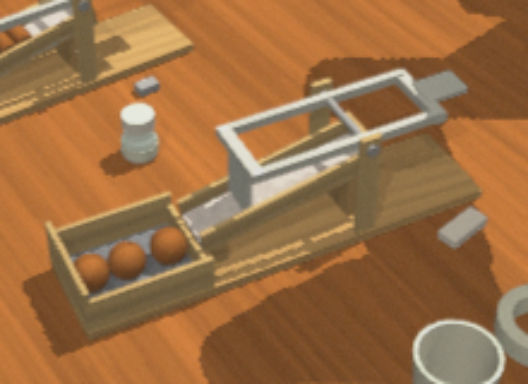

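```bash
python3 -c "
from h import *
for cam in('top','scene'):
  c=arm.camera(cam)
  for r in arm.regions_of('bead_dispenser_paddle',cam)[:2]:
    p=pts(c,r['region']);print(cam,r['p'],np.median(p,0).round(3))"
```

```text
top 0.78 [0.435 0.188 0.12 ]
top 0.26 [ 0.752 -0.179  0.071]
scene 0.62 [0.439 0.19  0.119]
scene 0.47 [ 0.721 -0.171  0.077]
```

The picture shows the three beads in the tray (90,270; 127,260; 168,245) and the gate down at (245,175). The paddle is back at z = 0.12, and the arm is clear of everything.

```bash
python3 -c "
from station import arm
print(arm.job_done())"
```

```text
the job is handed in; nothing more can be done
None
```

I pressed the bead dispenser's paddle until all three beads rolled into its tray, then let it up so the gate shut. The dowel dispenser was not touched, and the job was handed in at about 7 s.

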